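# Move a freshly varnished clock face to the drying rack with a spatula

### The arm

A 6-joint arm with a two-finger parallel gripper is mounted at the origin on the work surface. World frame = base frame: x ahead of the robot, y to its left, z up, the work surface at z = 0. Lengths are in m, angles in rad, forces in N, time in s.
With the tool pointing down it reaches from about 0.375 to 0.9 m from the base axis. Payload 3.1 kg.
Tool frame: the origin (TCP) lies at the very end of the fingers, on their centre line; the grasp point (between the pads) lies 19 mm behind it; z points along the fingers, y is the line along which they close (so a half turn about z gives the same grasp; the last joint's range is limited). The gripper opens to 87 mm and grips with 3 to 60 N. Pads are 19 mm wide; open, the fingers measure 117 mm over their backs; the gripper's body (75 mm by 190 mm) begins 51 mm behind the grasp point.
Start: joints at [0.984, 0.527, 1.433, -0, 1.181, -0.178], TCP at [0.248, 0.573, 0.223] pointing down, gripper open.
Joint ranges: [-3.08, 3.08], [-0.75, 2.2], [0.22, 2.44], [-1.43, 4.57], [0, 2.65], [-2.85, 2.85]. Speed limits (rad/s): [2.79, 2.79, 3.14, 3.14, 3.14, 3.14].

### API

Orientations are given as a unit quaternion [x, y, z, w].
In Python, from rig import robot gives the robot as it stands. The module is installed in compiled form; this text tells all that it offers.
- The arm moves only by the tool play_rows, never from a script. Its argument "steps" is one flat list of numbers, 5 for each row, row after row: the opening, from -1 (shut) to 1 (fully open), then the shift along the tool's x, y, z as a fraction of full scale, then the turn about the tool's z as a fraction of full scale. In form: [claw, tx, ty, tz, twist, claw, tx, ty, tz, twist, ...]. A call has exactly 10 rows; each row shifts and turns the commanded pose from where the row before left it, along the tool's axes as they then stand; what a row does not reach is not made up. Full scale, the value 1, is 0.03 m for a shift and 0.1 rad for a turn. A row lasts 1/10 s, in which the tool goes at most 50 mm and 8.59 degrees, less where a joint would pass 70% of its speed; a pose out of reach is approached as far as the arm can. A call with a number of a shift or a turn outside -1 to 1 is refused whole. A call with a gripper value outside its range is refused whole. The fingers move at their own pace and stop on an object; "grip_force" is the grip in N (left out, the last holds). Time passes only in rows, so rows that do not move let the fingers close, or fill a call up. It gives the time, the measured TCP pose, the force, the opening and the grip force at its end, in the units of the state.
- robot.get_obs(): the state, without advancing time (a new reading comes with each control period).
- robot.camera(name): name is "side" or "top" or "wrist"; returns a dict with "image" (384x512x3 uint8, red, green, blue), "mtx" (3x3 intrinsics, pixels), "rvec" (rotation vector, rad) and "tvec" (3), from world to camera coordinates, as OpenCV has them. Camera axes: x right, y down, z forward; pixel columns grow to the right and rows downward; lengths in m; the calibration is good to about 2 mm. The wrist camera is an equidistant fisheye: a pixel r from the principal point sees the ray r / f radians off the axis. A picture is of the moment at which its call begins. There is no depth.
- robot.hand_in(): hands the job in; it is judged then, once.
The state is a dict: "time": time; "q": joint angles; "joint_velocities": joint speeds; "joint_torque": joint torques, N m; "position": TCP position; "tool_rot": TCP orientation; "ft_force": force on the tool from outside, world axes, zero at the start; "moment": the same for the moment, N m; "grip_width": finger opening in m; "grip_force": force on a finger pad.
Only numpy, scipy, OpenCV 4.12 (cv2) and the standard library are available. Lean on these libraries where they do the work, as an engineer would, in place of code of your own. Each camera call takes 0.05 s, during which the arm holds its last target. There are 200 camera calls.

### The job

Take the wide spatula out of the slotted block; it stands on its edge there, so lay it flat on the desk, right side up, let go and take a fresh hold of its handle. The octagonal clock face on the low cradle is freshly varnished: slide the spatula under it, lift it without touching it with the gripper, and set it down gently, without dropping it, in the middle of the rack's empty top tier. Then lay the spatula flat on the bare desk right side up, and leave the varnish tin, the candlestick, the filling knife and the square panel alone.

Things in the scene. Friction and masses are not known exactly. Their poses are not given: they have to be found in the camera images.
- spatula: Wide offset spatula, 230 mm long. Steel blade 100 (x) x 64 (y) x 2 mm thick, wooden handle. Origin: centre of the blade's underside; +x to the tip, handle at -x, +z the top side. Starts on its long edge in either slot of the block: its y up, its +z to the block's -y, origin 40 mm above the desk, handle level beyond the block's -x side. 140 g, balance point 27 mm behind the origin.
- spatula_grip (a point): Middle of the spatula's handle (spatula x -130, z 16 mm). Handle 100 mm long, 24 mm wide (y), 18 mm thick (z), x -180 to -80 mm; the 8 mm neck is cranked, so with the blade flat on the desk the handle hangs 7 mm clear of it. On its edge on the desk, leaned 30 degrees or more towards its underside, it falls flat right side up when let go.
- tool_block: Fixed wooden block, x -40 to 55 mm, 150 mm wide (y), 45 mm high, on an 8 mm base that reaches forward to x -70 mm. Two slots 5 mm wide along x at y = +40 and -40 mm, open above and at both ends, floor 8 mm above the desk, so a blade must rise 37 mm to come clear. Origin: on the desk, midway between the slots; z up.
- filling_knife: Bystander in the other slot: narrower straight knife, blade 90 x 40 mm, black handle 100 mm long x 20 mm wide, also on its edge. Origin: centre of its blade.
- clock_face: Octagonal wooden clock face, 130 mm across flats, 8 mm thick, 80 g (varies), with pale dial and hour marks on top. Origin: centre of its underside; z up. It lies across the two battens of the cradle, underside 20 mm above the desk. It is loose and held only by friction.
- cradle: Fixed low cradle: two battens along its x, 160 mm long, 15 mm wide, 20 mm high, 90 mm clear between them, joined by two crosspieces 4 mm high at x = -62 and +62 mm. A blade can pass along x between the battens, 4 to 20 mm above the desk, under the clock face. Origin: on the desk, centre; +x points away from the robot.
- rack: Fixed two-tier drying rack, 160 mm (x) x 148 mm (y) x 90 mm high. Each tier is two rails along x, 15 mm wide, 14 mm high, 90 mm clear between; rail tops 30 and 90 mm above the desk. Open above, and open in front and behind between the rails (posts stand outside them, crosspieces at the foot). Origin: on the desk, centre; +x points away from the robot.
- rack_top (a point): Centre of the rack's top tier, between the upper rails, level with their top (90 mm above the desk). Axes as the rack's.
- spare_panel: Bystander: square wooden panel 120 x 120 x 8 mm on the rack's lower rails (its top 38 mm above the desk). Origin: centre of its underside.
- varnish_tin: Bystander: closed metal tin, 84 mm across, 85 mm high, standing beyond the work. Origin: centre of its underside.
- candlestick: Bystander: brass candlestick with a candle, foot 84 mm across, 141 mm high. Origin: centre of its underside.
Not all that is in view belongs to the job. Leave any blue or turquoise look-alike of the spatula alone.

How it is judged:
On the way, in this order (a step that is already met when the one before it is completed fails the run):
1. the spatula lies flat on the desk, right side up, let go (height (world z) of spatula below 0.012 m and angle between spatula's own z axis and vertical below 0.12 rad and contact force between each of the arm, the fingers and spatula below 0.05 N and linear speed of spatula below 0.03 m/s), for 0.2 s.
2. the clock face is carried on the spatula, clear of the cradle (contact force between spatula and clock_face above 0.2 N and contact force between clock_face and cradle below 0.05 N and height (world z) of clock_face above 0.045 m and angle between clock_face's own z axis and vertical below 0.35 rad), for 0.3 s.
At the end, for the whole second after the job is handed in: The clock face lies flat and at rest, right side up, on the rack's upper rails, its centre within 20 mm of the middle of the top tier; the spatula lies flat (within 0.12 rad) and at rest on the desk, right side up, let go; the bystanders are where they were (within 25 mm) (horizontal distance between clock_face and rack_top below 0.02 m and z of clock_face in the frame of rack_top between -0.005 and 0.005 m and angle between clock_face's own z axis and vertical below 0.06 rad and linear speed of each of clock_face, spatula below 0.02 m/s and contact force between spatula and clock_face below 0.05 N and height (world z) of spatula below 0.012 m and angle between spatula's own z axis and vertical below 0.12 rad); the robot touches nothing.
It fails at once if the gripper or arm touches the wet clock face (contact force between any of the fingers, the arm and clock_face above 0.2 N).
It fails at once if the clock face is dropped (falls off the spatula faster than 0.4 m/s) (linear speed of clock_face above 0.4 m/s and contact force between spatula and clock_face below 0.02 N).
It fails at once if a bystander is moved more than 25 mm (distance of any of varnish_tin, candlestick, filling_knife, spare_panel from where it was at the start of the episode above 0.025 m).
It also fails if it takes over 72 s, if anything falls off the work surface, if the arm or the gripper's body presses on something with over 40 N, if the wrist force passes 120 N, or if a joint passes its speed limit or range.

## Working session

There is one attempt and no reset: what is moved stays moved. The work goes in short steps, Python scripts to look and compute and a tool call to move; the robot and the scene stay as the last step left them, time stands still between calls to the robot, and variables do not carry over. Pictures are saved under pics/ and viewed, at most 10 in all, crops included, and the job is handed in when it is done.

Besides the shell and the picture viewer there is one more tool, called after "Emit:" as a command line: name --argument value ..., lists and objects as JSON in quotes. play_rows: Moves the arm, as the interface text tells. Shift numbers are shares of 0.03 m and turn numbers shares of 0.1 rad, none past 1 either way. Its arguments: {"type":"object","properties":{"steps":{"type":"array"},"grip_force":{"type":"number"}},"required":["steps"]}

```bash
mkdir -p pics
cat > h.py <<'E'
import numpy as np, cv2, json
from rig import robot
def snap(name,fn):
    c=robot.camera(name); im=c['image'][:,:,::-1].copy()
    cv2.imwrite('pics/'+fn+'.png',im)
    np.savez('pics/'+fn+'.npz',m=c['mtx'],r=c['rvec'],t=c['tvec'])
    return im
def ray(fn,u,v,fish=False):
    d=np.load('pics/'+fn+'.npz'); R=cv2.Rodrigues(d['r'])[0]; t=d['t'].reshape(3); m=d['m']
    x=np.array([(u-m[0,2])/m[0,0],(v-m[1,2])/m[1,1]])
    if fish:
        r=np.hypot(*x); dd=np.array([*(x/r*np.sin(r)),np.cos(r)]) if r>0 else np.array([0,0,1.])
    else: dd=np.array([*x,1.])
    return -R.T@t, R.T@dd
def atz(fn,u,v,z,fish=False):
    o,d=ray(fn,u,v,fish); return o+d*(z-o[2])/d[2]
def proj(fn,P):
    d=np.load('pics/'+fn+'.npz'); return cv2.projectPoints(np.array(P,float).reshape(-1,1,3),d['r'],d['t'],d['m'],None)[0].reshape(-1,2)
E
python3 - <<'E'
from h import *
a=snap('top','top0');b=snap('side','side0')
cv2.imwrite('pics/top0b.png',cv2.resize(a,(800,600),interpolation=cv2.INTER_CUBIC))
cv2.imwrite('pics/side0b.png',cv2.resize(b,(800,600),interpolation=cv2.INTER_CUBIC))
print(robot.get_obs())
for f in('top0','side0'): print(ray(f,256,192))
E
```

```text
{'time': 0.1, 'q': array([ 9.83535215e-01,  5.28388422e-01,  1.43376586e+00, -2.35802493e-05,
        1.18139889e+00, -1.78508960e-01]), 'joint_velocities': array([-5.54936012e-04, -9.34599201e-04, -2.41429057e-03, -9.29732310e-05,
       -1.25767745e-03, -1.80762261e-03]), 'joint_torque': array([ 1.92613209e-05, -4.40983129e+01, -1.77150911e+01,  6.35187887e-02,
        5.34313987e-02, -6.06595290e-05]), 'position': array([0.24803004, 0.57296239, 0.22166278]), 'tool_rot': array([ 2.02951770e-01,  9.79188244e-01, -9.13351117e-04, -3.56108796e-04]), 'ft_force': array([ 0.0666325 ,  1.42214066, -0.49676902]), 'moment': array([ 0.00450184, -0.01150669, -0.0030531 ]), 'grip_force': 0.0, 'grip_width': 0.08680118422971614}
(array([ 0.37372906, -0.15578717,  1.38687371]), array([ 0.10357639, -0.00440712, -0.99465594]))
(array([ 0.0490577 , -1.17665095,  0.86452994]), array([ 0.36286249,  0.73015006, -0.57958949]))
```

View pics/top0b.png

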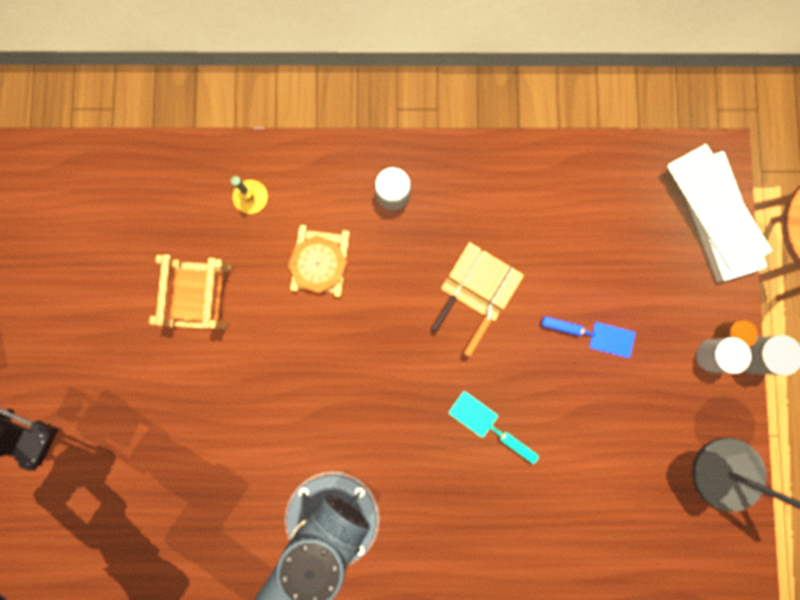

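View pics/side0b.png

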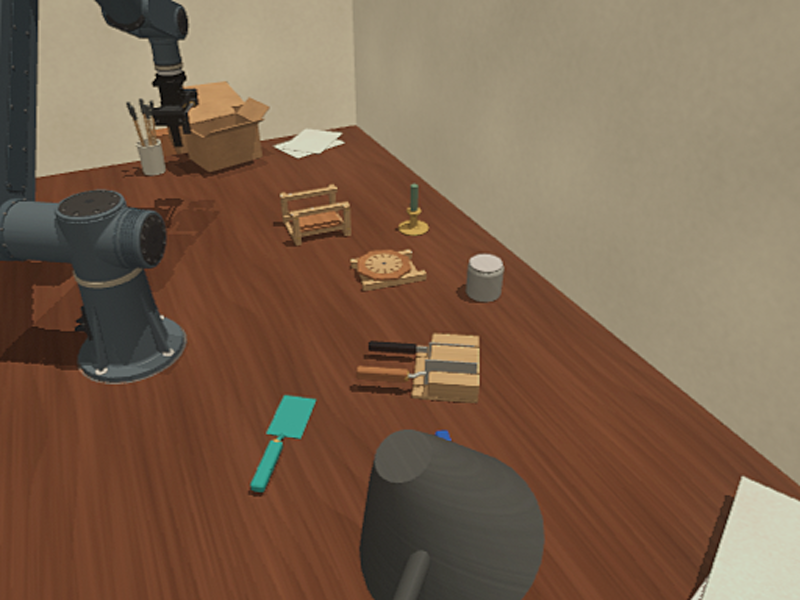

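The top view shows the rack at about (187,293), the cradle and clock face at (318,263), and the block at (483,280). The wooden-handled spatula is in the right-hand slot, handle end at (468,355). I'll enlarge this area.

Run:
```python
from h import *
a=cv2.imread('pics/top0.png')
c1=cv2.resize(a[140:220,90:230],None,fx=5.7,fy=5.7,interpolation=cv2.INTER_CUBIC)
c2=cv2.resize(a[145:235,265:345],None,fx=6.5,fy=6.5,interpolation=cv2.INTER_CUBIC)
cv2.imwrite('pics/c1.png',c1);cv2.imwrite('pics/c2.png',c2)
```

```text
(no output)
```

View pics/c1.png

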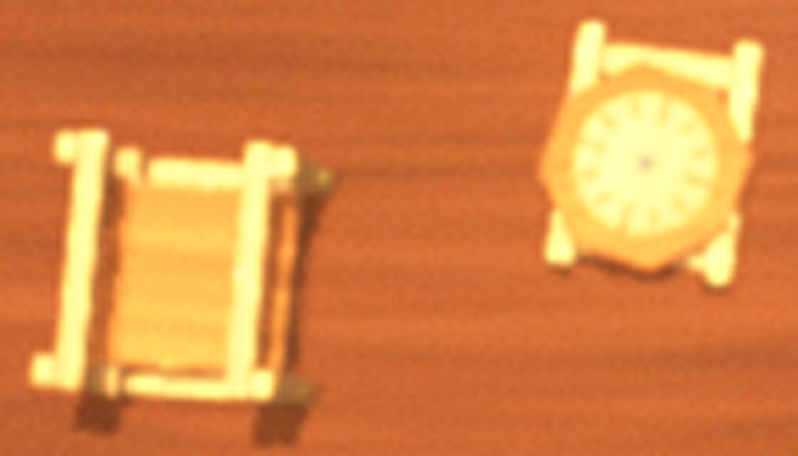

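View pics/c2.png

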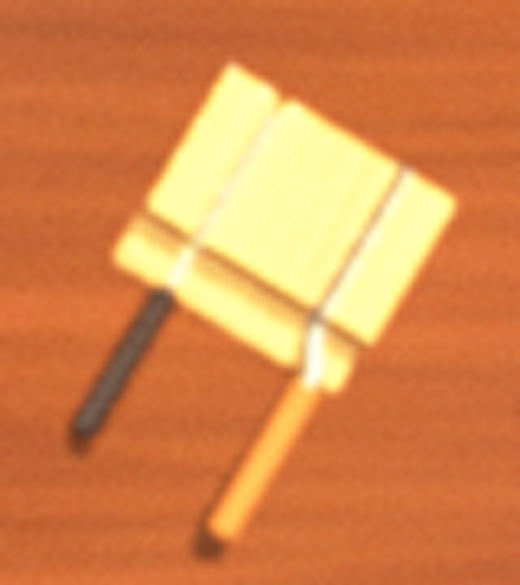

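```bash
cat >> h.py <<'E'
def c1(x,y,z): return atz('top0',90+(x+.5)/5.7-.5,140+(y+.5)/5.7-.5,z)
def c2(x,y,z): return atz('top0',265+(x+.5)/6.5-.5,145+(y+.5)/6.5-.5,z)
E
python3 - <<'E'
from h import *
np.set_printoptions(precision=4,suppress=True)
def L(f,pts,z): return np.array([f(x,y,z) for x,y in pts])
def yaw(v): return np.arctan2(v[1],v[0])
r=L(c1,[(93,133),(69,386),(259,146),(240,394)],.09); print('rack',r,r.mean(0),[yaw(r[0]-r[1]),yaw(r[2]-r[3])],np.linalg.norm(r[0]-r[1]),np.linalg.norm(r[0]-r[2]))
k=L(c1,[(593,22),(560,264),(749,41),(718,284)],.02); print('cradle',k,k.mean(0),[yaw(k[0]-k[1]),yaw(k[2]-k[3])],np.linalg.norm(k[0]-k[1]),np.linalg.norm(k[0]-k[2]))
print('face',c1(645,163,.028))
b=L(c2,[(232,64),(457,205),(372,347),(148,206)],.045)
print('block',b,[yaw(b[0]-b[3]),yaw(b[1]-b[2]),yaw(b[0]-b[1])-np.pi/2],[np.linalg.norm(b[i]-b[i-1]) for i in range(4)])
y=(yaw(b[0]-b[3])+yaw(b[1]-b[2])+yaw(b[0]-b[1])-np.pi/2)/3; c,s=np.cos(y),np.sin(y);R=np.array([[c,-s,0],[s,c,0],[0,0,1]])
o=b.mean(0)-R@[.0075,0,.045]; print('origin',o,y)
h=L(c2,[(314,385),(222,535)],.052); print('handle',h,yaw(h[0]-h[1]),np.linalg.norm(h[0]-h[1]),'block frame',(h-o)@R)
E
```

```text
rack [[0.6147 0.3749 0.09  ]
 [0.4558 0.3839 0.09  ]
 [0.6063 0.271  0.09  ]
 [0.4505 0.2781 0.09  ]] [0.5319 0.327  0.09  ] [np.float64(-0.05607821069528262), np.float64(-0.04605391679523779)] 0.15916779997014796 0.10433068509665028
cradle [[ 0.7022  0.0746  0.02  ]
 [ 0.5398  0.0941  0.02  ]
 [ 0.6892 -0.0293  0.02  ]
 [ 0.5262 -0.01    0.02  ]] [0.6143 0.0324 0.02  ] [np.float64(-0.11939861319874982), np.float64(-0.11835614812452691)] 0.16360435870621529 0.10478124800940007
face [0.6056 0.0378 0.028 ]
block [[ 0.654  -0.3274  0.045 ]
 [ 0.572  -0.455   0.045 ]
 [ 0.4907 -0.4046  0.045 ]
 [ 0.5718 -0.2782  0.045 ]] [np.float64(-0.5394908840943772), np.float64(-0.5546178946029401), np.float64(-0.5715184330650466)] [np.float64(0.09584239176512238), np.float64(0.15164537766932495), np.float64(0.09565903491581314), np.float64(0.15019299055279717)]
origin [ 0.5658 -0.3623 -0.    ] -0.5552090705874546
handle [[ 0.4687 -0.3701  0.052 ]
 [ 0.3846 -0.3169  0.052 ]] -0.5641141885342031 0.09945590495443374 block frame [[-0.0784 -0.0578  0.052 ]
 [-0.1779 -0.0569  0.052 ]]
```

Measured sizes match the given ones: rails 159/104 mm, block 96 × 150 mm, handle 99.5 mm. The tool can't tilt. So I'll raise the spatula until only its lower edge is in the slot, lean it over the slot wall onto the block top, let it fall flat, then regrasp it and lay it on the desk.

Add to h.py:
```python
from scipy.spatial.transform import Rotation as Ro
def pose():
    o=robot.get_obs(); M=Ro.from_quat(o['tool_rot']).as_matrix()
    return o['position'],np.arctan2(M[1,0],M[0,0]),M,o
def plan(x,y,z,yaw):
    "twist units first, then shift units in the turned axes"
    p,a,M,o=pose(); d=np.array([x,y,z])-p
    tw=-((yaw-a+np.pi)%(2*np.pi)-np.pi)
    e=np.array([[np.cos(yaw),np.sin(yaw),0],[np.sin(yaw),-np.cos(yaw),0],[0,0,-1]])
    print('p',p.round(4),'yaw',round(a,4),'tilt',np.arccos(-M[2,2]).round(4),'w',round(o['grip_width'],4),'gf',round(float(o['grip_force']),2),'ft',o['ft_force'].round(1),'t',round(o['time'],2))
    print('twist',round(tw/.1,2),'shift',(e@d/.03).round(2))
```

```text
(no output)
```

Emit:
play_rows --steps '[1,0,0,0,0.75,1,0,0,0,0.75,1,-1,-0.15,0,0,1,-1,-0.15,0,0,1,-1,-0.15,0,0,1,-1,-0.15,0,0,1,-1,-0.15,0,0,1,-1,-0.15,0,0,1,-1,-0.15,0,0,1,-1,-0.15,0,0]'

```text
time: 1.1
position: [0.4333, 0.4146, 0.2221]
tool_rot: [0.276, 0.961, -0.0, -0.0]
ft_force: [-1.0, -0.4, -0.2]
grip_width: 0.0869
grip_force: 0.0
```

```bash
python3 -c "
from h import *
plan(.452,-.359,.12,2.582)"
```

```text
p [0.4333 0.4146 0.2221] yaw 2.5828 tilt 0.0011 w 0.0869 gf 0.0 ft [-1.  -0.4 -0.2] t 1.1
twist 0.01 shift [-14.22 -21.52   3.4 ]
```

Emit:
play_rows --steps '[1,-0.66,-1,0,0,1,-0.66,-1,0,0,1,-0.66,-1,0,0,1,-0.66,-1,0,0,1,-0.66,-1,0,0,1,-0.66,-1,0,0,1,-0.66,-1,0,0,1,-0.66,-1,0,0,1,-0.66,-1,0,0,1,-0.66,-1,0,0]'

```text
time: 2.1
position: [0.4412, 0.055, 0.2224]
tool_rot: [0.276, 0.961, -0.0, -0.0]
ft_force: [1.3, -0.2, 0.1]
grip_width: 0.0871
grip_force: 0.0
```

Emit:
play_rows --steps '[1,-0.66,-1,0,0,1,-0.66,-1,0,0,1,-0.66,-1,0,0,1,-0.66,-1,0,0,1,-0.66,-1,0,0,1,-0.66,-1,0,0,1,-0.66,-1,0,0,1,-0.66,-1,0,0,1,-0.66,-1,0,0,1,-0.6,-0.9,0,0]'

```text
time: 3.1
position: [0.4502, -0.3011, 0.2222]
tool_rot: [0.276, 0.961, 0.0, -0.0]
ft_force: [0.5, 0.3, 1.3]
grip_width: 0.0873
grip_force: 0.0
```

Emit:
play_rows --steps '[1,-0.5,-0.8,0,0,1,-0.4,-0.7,0,0,1,0,0,1,0,1,0,0,1,0,1,0,0,0.5,0,1,0,0,0,0,1,0,0,0,0,1,0,0,0,0,1,0,0,0,0,1,0,0,0,0]'

```text
time: 4.1
position: [0.45, -0.3523, 0.1485]
tool_rot: [0.276, 0.961, -0.001, 0.001]
ft_force: [-0.0, -0.3, 0.3]
grip_width: 0.0874
grip_force: 0.0
```

```bash
python3 -c "
from h import *
plan(.452,-.359,.12,2.582)
a=snap('wrist','w1'); cv2.imwrite('pics/w1b.png',cv2.resize(a,(800,600),interpolation=cv2.INTER_CUBIC))"
```

```text
p [ 0.45   -0.3523  0.1485] yaw 2.583 tilt 0.0019 w 0.0874 gf 0.0 ft [-0.  -0.3  0.3] t 4.1
twist 0.01 shift [-0.18 -0.15  0.95]
```

View pics/w1b.png

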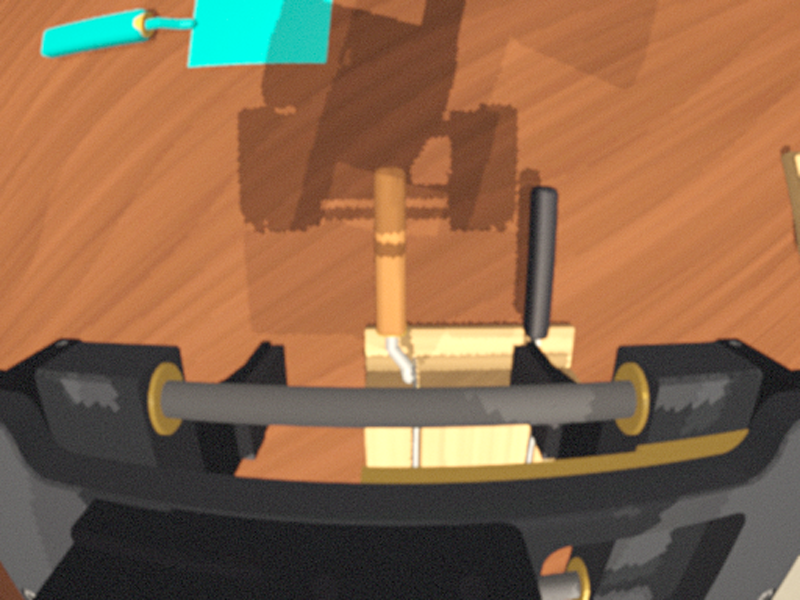

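The wrist view shows the wooden handle from (390,170) to (392,335), parallel to the tool x axis and nearly centred between the fingers. Next I'll check its position.

```bash
python3 -c "
from h import *
f=.64
h=np.array([atz('w1',u*f,v*f,.052,True) for u,v in((392,333),(390,170))]);print(h,np.arctan2(*(h[0]-h[1])[1::-1]),np.linalg.norm(h[0]-h[1]))
g=h[0]+(h[1]-h[0])*.2; print(g); plan(g[0],g[1],.021,2.582)"
```

```text
[[ 0.46421076 -0.36552437  0.052     ]
 [ 0.38355629 -0.31622018  0.052     ]] -0.5486879030967183 0.09453067070797747
[ 0.44807987 -0.35566353  0.052     ]
p [ 0.4499 -0.3522  0.1484] yaw 2.5829 tilt 0.0016 w 0.0868 gf 0.0 ft [ 0.6 -0.1 -1.1] t 4.15
twist 0.01 shift [-0.01 -0.13  4.25]
```

Emit:
play_rows --steps '[1,-0.1,-0.12,1,0,1,0,0,1,0,1,0,0,1,0,1,0,0,0.8,0,1,0,0,0.4,0,1,0,0,0,0,1,0,0,0,0,-1,0,0,0,0,-1,0,0,0,0,-1,0,0,0,0]' --grip_force 40

```text
time: 5.15
position: [0.4506, -0.357, 0.0226]
tool_rot: [0.276, 0.961, -0.001, 0.001]
ft_force: [0.4, -0.1, 0.1]
grip_width: 0.0703
grip_force: 0.0
```

Emit:
play_rows --steps '[-1,0,0,0,0,-1,0,0,0,0,-1,0,0,0,0,-1,0,0,-0.2,0,-1,0,0,-0.2,0,-1,0,0,-0.2,0,-1,0,0,-0.2,0,-1,0,0,-0.2,0,-1,0,0,0,0,-1,0,0,0,0]'

```text
time: 6.15
position: [0.4501, -0.3565, 0.0516]
tool_rot: [0.276, 0.961, 0.0, -0.0]
ft_force: [-0.6, -0.1, -2.1]
grip_width: 0.0172
grip_force: 40.0
```

```bash
python3 -c "
from h import *
plan(.448,-.356,.052,2.582)
a=snap('side','s1');print(proj('s1',[.48,-.37,.05]))
x,y=proj('s1',[.50,-.37,.06])[0]*1;x=int(x);y=int(y)
c=cv2.resize(a[y-50:y+50,x-65:x+65],None,fx=6,fy=6,interpolation=cv2.INTER_CUBIC);cv2.imwrite('pics/s1c.png',c)"
```

```text
p [ 0.4501 -0.3565  0.0516] yaw 2.5828 tilt 0.0001 w 0.0172 gf 40.0 ft [-0.6 -0.1 -2.1] t 6.15
twist 0.01 shift [ 0.07 -0.02 -0.01]
[[264.66498422 236.98009973]]
```

View pics/s1c.png

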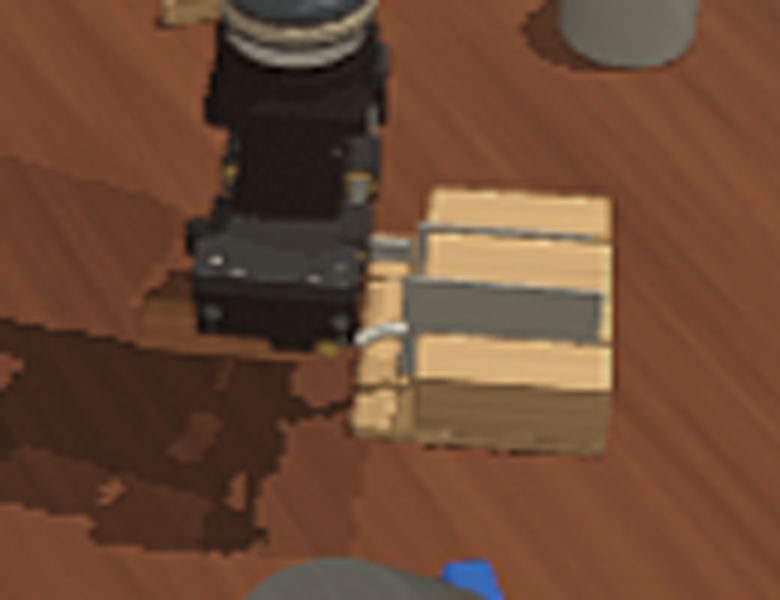

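The side view shows the blade risen level out of the slot (top edge at (410–600,285)) and the knife undisturbed. Now I'll roll it over the slot wall with a softer grip.

Emit:
play_rows --steps '[-1,0,0,-0.1,0,-1,0,0,0,0,-1,0,0.1,-0.02,0,-1,0,0.1,-0.02,0,-1,0,0.1,-0.02,0,-1,0,0.1,-0.02,0,-1,0,0.1,-0.02,0,-1,0,0.1,-0.02,0,-1,0,0,0,0,-1,0,0,0,0]' --grip_force 18

```text
time: 7.2
position: [0.4539, -0.3508, 0.058]
tool_rot: [0.272, 0.962, -0.008, -0.003]
ft_force: [-24.6, -26.9, -6.5]
grip_width: 0.0204
grip_force: 17.8
```

```bash
python3 -c "
from h import *
plan(.448,-.356,.052,2.582)"
```

```text
p [ 0.4539 -0.3508  0.058 ] yaw 2.5897 tilt 0.017 w 0.0204 gf 17.75 ft [-24.6 -26.9  -6.5] t 7.2
twist 0.08 shift [ 0.08 -0.25  0.2 ]
```

Emit:
play_rows --steps '[-1,0,0,0,0,-1,0,0,0,0,-1,0,0,0,0,-1,0,0,0,0,-1,0,0,0,0,-1,0,0,0,0,-1,0,0,0,0,-1,0,0,0,0,-1,0,0,0,0,-1,0,0,0,0]' --grip_force 7

```text
time: 8.2
position: [0.4578, -0.345, 0.0582]
tool_rot: [0.275, 0.962, -0.003, -0.001]
ft_force: [-10.0, -10.3, -2.5]
grip_width: 0.0359
grip_force: 6.9
```

```bash
python3 -c "
from h import *
plan(.448,-.356,.052,2.582)
a=snap('side','s2')
x,y=map(int,proj('s2',[.50,-.37,.06])[0])
c=cv2.resize(a[y-50:y+50,x-65:x+65],None,fx=6,fy=6,interpolation=cv2.INTER_CUBIC);cv2.imwrite('pics/s2c.png',c)"
```

```text
p [ 0.4578 -0.345   0.0582] yaw 2.5852 tilt 0.0065 w 0.0359 gf 6.87 ft [-10.  -10.3  -2.5] t 8.2
twist 0.03 shift [ 0.08 -0.48  0.21]
```

View pics/s2c.png

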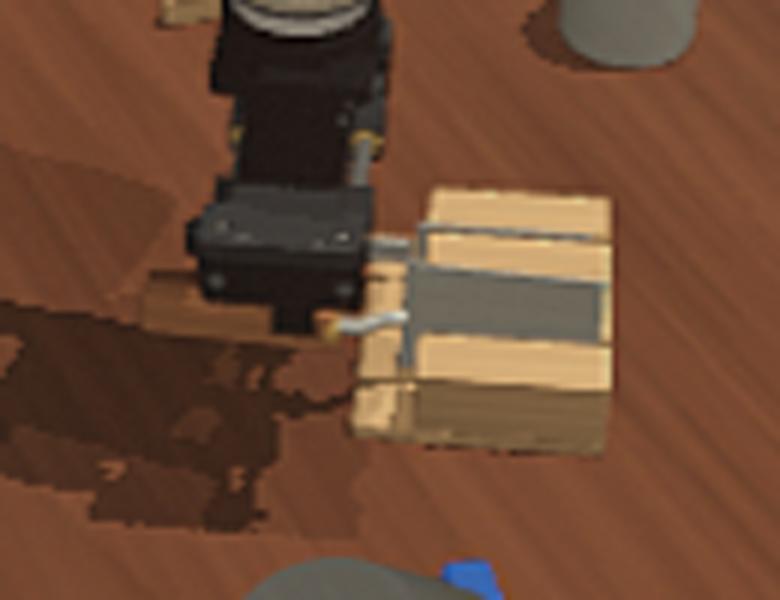

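The fingers were pushed open by the side load because the blade jammed in the slot. I'll go back, clamp again and lift a little higher.

Emit:
play_rows --steps '[-1,0,-0.12,0,0,-1,0,-0.12,0,0,-1,0,-0.12,0,0,-1,0,-0.12,0,0,-1,0,-0.12,0,0,-1,0,0,0,0,-1,0,0,0,0,-1,0,0,0,0,-1,0,0,0,0,-1,0,0,0,0]' --grip_force 40

```text
time: 9.25
position: [0.4508, -0.356, 0.0581]
tool_rot: [0.276, 0.961, 0.0, 0.0]
ft_force: [4.9, 3.8, -3.0]
grip_width: 0.0177
grip_force: 39.7
```

```bash
python3 -c "
from h import *
plan(.448,-.356,.052,2.582)
a=snap('side','s3');b=snap('wrist','w3')
x,y=map(int,proj('s3',[.50,-.37,.06])[0])
c=cv2.resize(a[y-40:y+40,x-45:x+65],(410,298),interpolation=cv2.INTER_CUBIC)
c2=cv2.resize(b[90:330,100:420],(390,298),interpolation=cv2.INTER_CUBIC)
cv2.imwrite('pics/m3.png',np.hstack([c,c2]))"
```

```text
p [ 0.4508 -0.356   0.0581] yaw 2.5832 tilt 0.0007 w 0.0177 gf 39.66 ft [ 4.9  3.8 -3. ] t 9.25
twist 0.01 shift [ 0.08 -0.05  0.2 ]
```

View pics/m3.png

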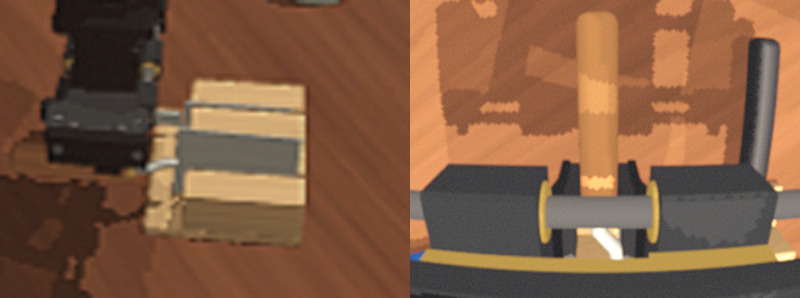

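```bash
python3 -c "
from h import *
o=np.array([.5658,-.3623,0]);y=-.5552;c,s=np.cos(y),np.sin(y);R=np.array([[c,-s,0],[s,c,0],[0,0,1]])
x0,y0=map(int,proj('s3',[.50,-.37,.06])[0])
for bx,by in((-.048,-.04),(.052,-.04),(-.04,.04),(.055,.04)):
  for z in(.045,.09,.1,.11):
    q=proj('s3',o+R@[bx,by,z])[0]; print(bx,by,z,((q-[x0-45,y0-40])*3.727).round(0))
for P in ((-.04,.075,.045),(.055,.075,.045),(.055,-.075,.045),(-.04,-.075,.045)):
    q=proj('s3',o+R@P)[0]; print(P,((q-[x0-45,y0-40])*3.727).round(0))
"
```

```text
-0.048 -0.04 0.045 [175. 164.]
-0.048 -0.04 0.09 [176. 122.]
-0.048 -0.04 0.1 [177. 112.]
-0.048 -0.04 0.11 [177. 102.]
0.052 -0.04 0.045 [299. 173.]
0.052 -0.04 0.09 [303. 130.]
0.052 -0.04 0.1 [304. 121.]
0.052 -0.04 0.11 [305. 111.]
-0.04 0.04 0.045 [190. 103.]
-0.04 0.04 0.09 [192.  61.]
-0.04 0.04 0.1 [192.  51.]
-0.04 0.04 0.11 [193.  42.]
0.055 0.04 0.045 [302. 110.]
0.055 0.04 0.09 [306.  68.]
0.055 0.04 0.1 [307.  59.]
0.055 0.04 0.11 [308.  49.]
(-0.04, 0.075, 0.045) [192.  77.]
(0.055, 0.075, 0.045) [302.  85.]
(0.055, -0.075, 0.045) [303. 204.]
(-0.04, -0.075, 0.045) [182. 195.]
```

The numbers show the blade rose only about 10 mm. The lift began before the fingers had closed, so the grip is at the very fingertips. I'll open, go down and clamp properly before lifting.

Emit:
play_rows --steps '[1,0,0,0,0,1,0,0,0,0,1,0,0,0,0,1,0,0,0,0,1,0,0,0,0,1,0,0,0.4,0,1,0,0,0.4,0,1,0,0,0.4,0,1,0,0,0,0,-1,0,0,0,0]'

```text
time: 10.35
position: [0.4498, -0.3561, 0.0212]
tool_rot: [0.276, 0.961, 0.0, -0.001]
ft_force: [-1.4, 0.3, -0.1]
grip_width: 0.0814
grip_force: 0.0
```

Emit:
play_rows --steps '[-1,0,0,0,0,-1,0,0,0,0,-1,0,0,0,0,-1,0,0,0,0,-1,0,0,0,0,-1,0,0,0,0,-1,0,0,0,0,-1,0,0,0,0,-1,0,0,0,0,-1,0,0,0,0]' --grip_force 45

```text
time: 11.35
position: [0.4502, -0.3565, 0.0222]
tool_rot: [0.276, 0.961, 0.0, -0.0]
ft_force: [0.1, -0.4, -0.0]
grip_width: 0.0175
grip_force: 45.0
```

Emit:
play_rows --steps '[-1,0,0,-0.2,0,-1,0,0,-0.2,0,-1,0,0,-0.2,0,-1,0,0,-0.2,0,-1,0,0,-0.2,0,-1,0,0,-0.1,0,-1,0,0,0,0,-1,0,0,0,0,-1,0,0,0,0,-1,0,0,0,0]'

```text
time: 12.35
position: [0.4501, -0.3564, 0.0548]
tool_rot: [0.276, 0.961, 0.0, -0.0]
ft_force: [-0.2, -0.3, -1.1]
grip_width: 0.0177
grip_force: 45.0
```

```bash
python3 -c "
from h import *
plan(.448,-.356,.052,2.582)
a=snap('side','s4');b=snap('wrist','w4')
x,y=map(int,proj('s4',[.50,-.37,.06])[0])
c=cv2.resize(a[y-40:y+40,x-45:x+65],(800,582),interpolation=cv2.INTER_CUBIC)
cv2.imwrite('pics/m4.png',c)
# column profiles through the blade
g=a.astype(int)
for X in (205,280):
    u=int(round(x-45+X/3.727)); print(u,[(v,tuple(g[v,u])) for v in range(y-22,y+12)])
"
```

```text
p [ 0.4501 -0.3564  0.0548] yaw 2.5828 tilt 0.0006 w 0.0177 gf 44.99 ft [-0.2 -0.3 -1.1] t 12.35
twist 0.01 shift [ 0.07 -0.03  0.09]
280 [(210, (np.int64(50), np.int64(75), np.int64(125))), (211, (np.int64(48), np.int64(72), np.int64(121))), (212, (np.int64(46), np.int64(69), np.int64(118))), (213, (np.int64(73), np.int64(112), np.int64(156))), (214, (np.int64(124), np.int64(178), np.int64(216))), (215, (np.int64(121), np.int64(173), np.int64(212))), (216, (np.int64(119), np.int64(171), np.int64(211))), (217, (np.int64(120), np.int64(173), np.int64(213))), (218, (np.int64(119), np.int64(170), np.int64(208))), (219, (np.int64(124), np.int64(155), np.int64(176))), (220, (np.int64(94), np.int64(115), np.int64(124))), (221, (np.int64(154), np.int64(207), np.int64(226))), (222, (np.int64(104), np.int64(114), np.int64(118))), (223, (np.int64(87), np.int64(98), np.int64(103))), (224, (np.int64(88), np.int64(100), np.int64(106))), (225, (np.int64(89), np.int64(101), np.int64(106))), (226, (np.int64(88), np.int64(100), np.int64(105))), (227, (np.int64(88), np.int64(100), np.int64(106))), (22
[... 1955 characters left out ...]
64(107))), (231, (np.int64(88), np.int64(100), np.int64(106))), (232, (np.int64(89), np.int64(101), np.int64(109))), (233, (np.int64(87), np.int64(99), np.int64(105))), (234, (np.int64(86), np.int64(98), np.int64(104))), (235, (np.int64(88), np.int64(100), np.int64(107))), (236, (np.int64(86), np.int64(98), np.int64(104))), (237, (np.int64(87), np.int64(98), np.int64(104))), (238, (np.int64(89), np.int64(104), np.int64(117))), (239, (np.int64(104), np.int64(150), np.int64(186))), (240, (np.int64(123), np.int64(178), np.int64(219))), (241, (np.int64(120), np.int64(172), np.int64(211))), (242, (np.int64(120), np.int64(173), np.int64(212))), (243, (np.int64(125), np.int64(180), np.int64(217)))]
```

Now the blade is level with its lower edge about 4 mm below the block top. I'll roll again.

Emit:
play_rows --steps '[-1,0,0,-0.04,0,-1,0,0.1,-0.01,0,-1,0,0.1,-0.01,0,-1,0,0.1,-0.01,0,-1,0,0.1,-0.01,0,-1,0,0.1,-0.01,0,-1,0,0.1,-0.01,0,-1,0,0.1,-0.01,0,-1,0,0,0,0,-1,0,0,0,0]' --grip_force 20

```text
time: 13.45
position: [0.4573, -0.3446, 0.0611]
tool_rot: [0.274, 0.962, -0.006, -0.002]
ft_force: [-19.8, -13.9, 12.2]
grip_width: 0.0216
grip_force: 20.6
```

```bash
python3 -c "
from h import *
plan(.448,-.356,.052,2.582)"
```

```text
p [ 0.4573 -0.3446  0.0611] yaw 2.5872 tilt 0.0115 w 0.0216 gf 20.6 ft [-19.8 -13.9  12.2] t 13.45
twist 0.05 shift [ 0.06 -0.49  0.3 ]
```

Emit:
play_rows --steps '[-1,0,0,0,0,-1,0,0,0,0,-1,0,0,0,0,-1,0,0,0,0,-1,0,0,0,0,-1,0,0,0,0,-1,0,0,0,0,-1,0,0,0,0,-1,0,0,0,0,-1,0,0,0,0]' --grip_force 12

```text
time: 14.45
position: [0.4595, -0.3394, 0.0585]
tool_rot: [0.276, 0.961, -0.001, -0.002]
ft_force: [-5.7, -3.2, -1.0]
grip_width: 0.0235
grip_force: 13.3
```

```bash
python3 -c "
from h import *
plan(.448,-.356,.052,2.582)
a=snap('side','s5');b=snap('wrist','w5')
x,y=map(int,proj('s5',[.50,-.37,.06])[0])
c=cv2.resize(a[y-40:y+40,x-45:x+65],(410,298),interpolation=cv2.INTER_CUBIC)
c2=cv2.resize(b[90:330,100:420],(390,298),interpolation=cv2.INTER_CUBIC)
cv2.imwrite('pics/m5.png',np.hstack([c,c2]))"
```

```text
p [ 0.4595 -0.3394  0.0585] yaw 2.5823 tilt 0.0034 w 0.0235 gf 13.35 ft [-5.7 -3.2 -1. ] t 14.45
twist 0.0 shift [ 0.03 -0.67  0.22]
```

View pics/m5.png

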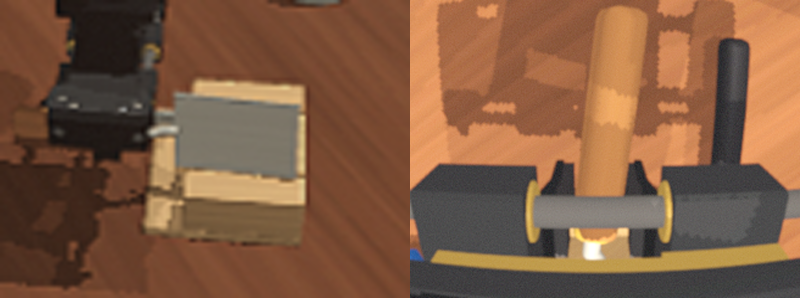

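The side view shows the blade leaning about 17° (top edge at y≈95–105, left half), and the wrist view shows the handle slightly yawed in the pads, so rolling it in the grip isn't clean. Better plan: clamp flush, stand the edge on the bare desk, and use one open finger to push the handle towards its underside so it tips over.

Emit:
play_rows --steps '[-1,0,-0.14,0,0,-1,0,-0.14,0,0,-1,0,-0.14,0,0,-1,0,-0.14,0,0,-1,0,0,0,0,-1,0,0,0,0,-1,0,0,-0.3,0,-1,0,0,-0.4,0,-1,0,0,-0.5,0,-1,0,0,-0.5,0]' --grip_force 50

```text
time: 15.55
position: [0.4528, -0.3528, 0.1109]
tool_rot: [0.276, 0.961, -0.0, 0.0]
ft_force: [1.3, 0.8, -2.1]
grip_width: 0.0183
grip_force: 48.8
```

```bash
python3 -c "
from h import *
plan(.40,-.12,.12,np.pi-.118)
a=snap('side','s6');b=snap('wrist','w6')
x,y=map(int,proj('s6',[.50,-.37,.09])[0])
c=cv2.resize(a[y-40:y+40,x-45:x+65],(410,298),interpolation=cv2.INTER_CUBIC)
c2=cv2.resize(b[90:330,100:420],(390,298),interpolation=cv2.INTER_CUBIC)
cv2.imwrite('pics/m6.png',np.hstack([c,c2]))
for v in (40,60,80,100,120,140):  # orange handle columns in wrist view
  r=b[v].astype(int); k=np.where((r[:,2]-r[:,0]>60)&(r[:,2]>150))[0]; print(v,k.min() if len(k) else None,k.max() if len(k) else None,len(k))
"
```

```text
p [ 0.4528 -0.3528  0.1109] yaw 2.5833 tilt 0.0006 w 0.0183 gf 48.85 ft [ 1.3  0.8 -2.1] t 15.55
twist -4.4 shift [ 2.66  7.5  -0.3 ]
40 0 511 408
60 0 511 415
80 0 511 403
100 0 511 441
120 0 511 447
140 0 511 469
```

Emit:
play_rows --steps '[-1,0,0,-0.1,0,-1,0,0.5,0,0,-1,0,0.9,0,0,-1,0,0.9,0,0,-1,0,0.9,0,0,-1,0,0.7,0,0,-1,0,0,0,-0.7,-1,0,0,0,-0.8,-1,0,0,0,-0.8,-1,0,0,0,-0.8]'

```text
time: 16.65
position: [0.5143, -0.252, 0.1116]
tool_rot: [0.122, 0.993, 0.001, -0.001]
ft_force: [-0.2, -0.1, -2.3]
grip_width: 0.0176
grip_force: 48.9
```

Emit:
play_rows --steps '[-1,0,0,0,-0.7,-1,0,0,0,-0.6,-1,0,0,0,0,-1,0,0,0,0,-1,0,0,0,0,-1,0,0,0,0,-1,0,0,0,0,-1,0,0,0,0,-1,0,0,0,0,-1,0,0,0,0]'

```text
time: 17.65
position: [0.5145, -0.2539, 0.1125]
tool_rot: [0.059, 0.998, -0.0, 0.0]
ft_force: [0.2, -0.1, -0.9]
grip_width: 0.0181
grip_force: 48.9
```

```bash
python3 -c "
from h import *
plan(.40,-.12,.014,np.pi-.118)
a=snap('side','s7');snap('top','t7');b=snap('wrist','w7')"
```

```text
p [ 0.5145 -0.2539  0.1125] yaw 3.0226 tilt 0.0001 w 0.0181 gf 48.88 ft [ 0.2 -0.1 -0.9] t 17.65
twist -0.01 shift [4.31 3.98 3.28]
```

Emit:
play_rows --steps '[-1,0.8,0.8,0,0,-1,0.9,0.8,0,0,-1,0.9,0.8,0,0,-1,0.9,0.8,0,0,-1,0.8,0.8,0,0,-1,0,0,0.8,0,-1,0,0,0.8,0,-1,0,0,0.7,0,-1,0,0,0.5,0,-1,0,0,0,0]'

```text
time: 18.8
position: [0.4002, -0.1191, 0.0272]
tool_rot: [0.059, 0.998, 0.001, -0.001]
ft_force: [-0.4, -0.6, -1.7]
grip_width: 0.0174
grip_force: 49.0
```

Emit:
play_rows --steps '[-1,0,0,0.1,0,-1,0,0,0.1,0,-1,0,0,0,0,-1,0,0,0,0,-1,0,0,0,0,-1,0,0,0,0,-1,0,0,0,0,-1,0,0,0,0,-1,0,0,0,0,-1,0,0,0,0]'

```text
time: 19.8
position: [0.4006, -0.1194, 0.0224]
tool_rot: [0.059, 0.998, 0.0, -0.0]
ft_force: [0.4, -0.9, -0.9]
grip_width: 0.0177
grip_force: 49.0
```

```bash
python3 -c "
from h import *
plan(.40,-.12,.014,np.pi-.118)
a=snap('side','s8');b=snap('wrist','w8')
x,y=map(int,proj('s8',[.45,-.12,.03])[0])
c=cv2.resize(a[y-40:y+40,x-45:x+65],(410,298),interpolation=cv2.INTER_CUBIC)
c2=cv2.resize(b[90:330,100:420],(390,298),interpolation=cv2.INTER_CUBIC)
cv2.imwrite('pics/m8.png',np.hstack([c,c2]))
g=a.astype(int)
grey=(g.max(2)-g.min(2)<30)&(g.min(2)>70)
n,l,st,ce=cv2.connectedComponentsWithStats(grey.astype(np.uint8))
for i in range(1,n):
  if st[i,4]>60: print(st[i],ce[i].round())
yaw=-.118; R=Ro.from_euler('z',yaw).as_matrix(); p=pose()[0]
for q in((.05,.016,0),(.15,.016,0),(.15,.016,.064),(.05,.016,.064)): print(q,proj('s8',np.r_[p[:2],0]+R@q))
"
```

```text
p [ 0.4006 -0.1194  0.0224] yaw 3.0227 tilt 0.0001 w 0.0177 gf 49.02 ft [ 0.4 -0.9 -0.9] t 19.8
twist -0.01 shift [ 0.02 -0.02  0.28]
[198  70  24  46 143] [212.  91.]
[178  77  41  53 289] [204. 104.]
[  28  109   74   57 1142] [ 72. 133.]
[299 163  23  30 597] [310. 178.]
[224 184  27  20 369] [238. 194.]
[ 61 190  55  52 566] [ 93. 226.]
[ 240  275  108  108 5126] [303. 319.]
[ 442  305   70   79 3720] [484. 351.]
[255 352  19  32 246] [265. 368.]
(0.05, 0.016, 0) [[223.43635988 205.10795691]]
(0.15, 0.016, 0) [[250.37885583 199.62584066]]
(0.15, 0.016, 0.064) [[250.34946758 184.87720684]]
(0.05, 0.016, 0.064) [[222.71193992 190.2169968 ]]
```

Emit:
play_rows --steps '[-1,0,0,0.05,0,-1,0,0,0.05,0,-1,0,0,0.05,0,-1,0,0,0,0,-1,0,0,0,0,-1,0,0,0,0,-1,0,0,0,0,-1,0,0,0,0,-1,0,0,0,0,-1,0,0,0,0]'

```text
time: 20.9
position: [0.4006, -0.1194, 0.018]
tool_rot: [0.059, 0.998, -0.0, 0.0]
ft_force: [-0.3, 0.0, -1.6]
grip_width: 0.018
grip_force: 49.0
```

Emit:
play_rows --steps '[-1,0,0,0.05,0,-1,0,0,0.05,0,-1,0,0,0,0,-1,0,0,0,0,-1,0,0,0,0,-1,0,0,0,0,-1,0,0,0,0,-1,0,0,0,0,-1,0,0,0,0,-1,0,0,0,0]'

```text
time: 21.9
position: [0.4004, -0.1193, 0.015]
tool_rot: [0.059, 0.998, 0.0, -0.0]
ft_force: [-1.9, -0.1, 2.4]
grip_width: 0.0178
grip_force: 49.1
```

Emit:
play_rows --steps '[0.3,0,0.15,0,0,0.3,0,0.25,0,0,0.3,0,0.25,0,0,0.3,0,0.2,0,0,0.3,0,0.2,0,0,0.3,0,0.2,0,0,0.3,0,0.2,0,0,0.3,0,0.15,0,0,0.3,0,0,0,0,1,0,0,0,0]'

```text
time: 22.9
position: [0.4064, -0.0717, 0.015]
tool_rot: [0.059, 0.998, -0.0, 0.0]
ft_force: [-0.2, -0.1, 0.2]
grip_width: 0.0593
grip_force: 0.0
```

```bash
python3 -c "
from h import *
plan(.40,-.12,.014,np.pi-.118)
a=snap('side','s9');b=snap('wrist','w9')
x,y=map(int,proj('s9',[.45,-.1,.03])[0])
c=cv2.resize(a[y-40:y+40,x-45:x+65],(410,298),interpolation=cv2.INTER_CUBIC)
c2=cv2.resize(b[90:330,100:420],(390,298),interpolation=cv2.INTER_CUBIC)
cv2.imwrite('pics/m9.png',np.hstack([c,c2]))
g=a.astype(int)
grey=(g.max(2)-g.min(2)<30)&(g.min(2)>70)
n,l,st,ce=cv2.connectedComponentsWithStats(grey.astype(np.uint8))
for i in range(1,n):
  if st[i,4]>60: print(st[i],ce[i].round())
"
```

```text
p [ 0.4064 -0.0717  0.015 ] yaw 3.0231 tilt 0.0003 w 0.0593 gf 0.0 ft [-0.2 -0.1  0.2] t 22.9
twist -0.01 shift [ 0.02 -1.63  0.03]
[103   0  38  57 136] [122.  26.]
[196  70  24  29 138] [209.  87.]
[176  75  38  52 187] [201.  99.]
[  31  109   66   56 1016] [ 70. 132.]
[299 163  23  30 597] [310. 178.]
[ 61 190  58  55 665] [ 96. 226.]
[215 191  36  16 306] [234. 198.]
[ 240  275  108   99 4821] [302. 317.]
[ 442  305   70   79 3718] [484. 351.]
[255 352  19  32 236] [264. 368.]
[318 373  21  10  62] [329. 376.]
```

View pics/m9.png

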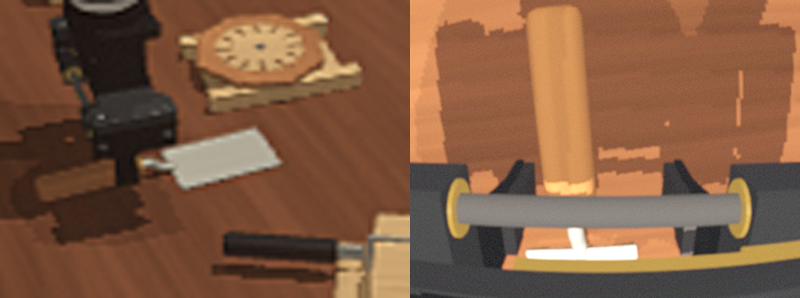

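The spatula now lies flat and right side up: the blade is pale at (165–280,130–185) in the left half, and in the right half the handle runs from (555,10) to (570,187). Next I'll open fully, wait, and get its pose from the wrist and top cameras.

Emit:
play_rows --steps '[1,0,0,0,0,1,0,0,0,0,1,0,0,0,0,1,0,0,0,0,1,0,0,-0.5,0,1,0,0,-1,0,1,0,0,-0.7,0,1,0,0,0,0,1,0,0,0,0,1,0,0,0,0]'

```text
time: 24.0
position: [0.4058, -0.0715, 0.0803]
tool_rot: [0.059, 0.998, 0.0, -0.001]
ft_force: [0.9, -0.9, -0.5]
grip_width: 0.0868
grip_force: 0.0
```

```bash
python3 -c "
from h import *
np.set_printoptions(precision=4,suppress=True)
n,f=atz('w9',230.8,240.6,.025,True),atz('w9',219,97.2,.025,True)
print(n,f,np.linalg.norm(n-f),np.arctan2(*(n-f)[1::-1]))
plan(.40,-.12,.014,np.pi-.118)
t=snap('top','t10');s=snap('side','s10');w=snap('wrist','w10')
# blade in top and side views
for nm,im in(('t10',t),('s10',s)):
  q=proj(nm,[.51,-.05,0])[0].astype(int); g=im.astype(int)
  grey=((g.max(2)-g.min(2)<45)&(g.min(2)>75)).astype(np.uint8)
  N,l,st,ce=cv2.connectedComponentsWithStats(grey)
  for i in range(1,N):
    if st[i,4]>50 and np.hypot(*(ce[i]-q))<45:
      cn=cv2.findContours((l==i).astype(np.uint8),0,1)[0][0]; r=cv2.minAreaRect(cn)
      P=np.array([atz(nm,*p,.002) for p in cv2.boxPoints(r)]); print(nm,st[i],atz(nm,*ce[i],.002),'\n',P)
# handle in wrist view: wood is pale orange; print hue mask rows
hsv=cv2.cvtColor(w,cv2.COLOR_BGR2HSV)
q=w.astype(int)
for v in range(60,260,20): print(v,[tuple(int(z) for z in hsv[v,u]) for u in range(200,290,10)])
"
```

```text
[ 0.4024 -0.0845  0.025 ] [ 0.3241 -0.0799  0.025 ] 0.07846549733475322 -0.058854480770219
p [ 0.4058 -0.0715  0.0803] yaw 3.0227 tilt 0.0015 w 0.0868 gf 0.0 ft [ 0.9 -0.9 -0.5] t 24.0
twist -0.01 shift [ 0.   -1.63  2.21]
s10 [215 190  36  17 332] [ 0.5008 -0.0897  0.002 ] 
 [[ 0.4394 -0.0539  0.002 ]
 [ 0.5703 -0.0585  0.002 ]
 [ 0.5499 -0.1251  0.002 ]
 [ 0.4244 -0.1188  0.002 ]]
60 [(11, 153, 193), (11, 155, 189), (11, 145, 125), (10, 145, 123), (11, 142, 122), (10, 161, 119), (11, 150, 121), (11, 144, 124), (10, 152, 126)]
80 [(12, 151, 192), (12, 156, 190), (11, 148, 126), (12, 147, 123), (11, 148, 126), (10, 137, 128), (11, 149, 120), (11, 150, 121), (9, 137, 128)]
100 [(9, 143, 130), (9, 148, 131), (10, 154, 137), (11, 146, 148), (12, 157, 140), (10, 155, 132), (9, 147, 135), (9, 148, 131), (9, 150, 129)]
120 [(9, 141, 134), (10, 143, 136), (14, 155, 198), (13, 154, 189), (14, 158, 192), (10, 156, 131), (10, 140, 131), (10, 145, 130), (10, 141, 130)]
140 [(9, 138, 133), (10, 159, 130), (13, 156, 198), (13, 158, 191), (14, 167, 195), (10, 158, 126), (8, 139, 130), (10, 140, 133), (9, 142, 138)]
160 [(11, 155, 130), (10, 151, 132), (13, 153, 193), (13, 155, 189), (13, 153, 197), (10, 152, 131), (9, 150, 163), (10, 158, 166), (9, 143, 137)]
180 [(11, 138, 131), (10, 145, 125), (15, 147, 251), (17, 141, 255), (18, 140, 255), (12, 150, 141), (11, 153, 190), (11, 152, 190), (11, 147, 192)]
200 [(12, 155, 192), (11, 149, 194), (13, 159, 201), (17, 135, 255), (18, 135, 255), (14, 154, 204), (12, 148, 197), (12, 147, 200), (12, 154, 196)]
220 [(11, 157, 187), (12, 149, 190), (12, 152, 191), (18, 137, 255), (18, 140, 255), (15, 151, 236), (12, 159, 186), (12, 154, 186), (13, 163, 186)]
240 [(13, 154, 207), (12, 152, 205), (11, 153, 204), (12, 155, 203), (27, 20, 255), (12, 149, 204), (11, 156, 203), (12, 151, 203), (12, 158, 202)]
```

```bash
cat > fit.py <<'E'
from h import *
from scipy.optimize import minimize
def corners(nm,im,near,z=.002):
    q=proj(nm,[*near,0])[0]; g=im.astype(int)
    grey=((g.max(2)-g.min(2)<45)&(g.min(2)>75)).astype(np.uint8)
    N,l,st,ce=cv2.connectedComponentsWithStats(grey)
    i=max((i for i in range(1,N) if st[i,4]>100),key=lambda i:-np.hypot(*(ce[i]-q)))
    return (l==i).astype(np.uint8),ce[i],st[i]
def fit(nm,mask,p0,z=.002):
    S=8; big=cv2.resize(mask*255,None,fx=S,fy=S,interpolation=cv2.INTER_LINEAR)>127
    def f(p):
        c,s=np.cos(p[2]),np.sin(p[2])
        P=[[p[0]+c*a-s*b,p[1]+s*a+c*b,z] for a,b in((.05,.032),(.05,-.032),(-.05,-.032),(-.05,.032))]
        u=(proj(nm,P)+.5)*S-.5
        m=cv2.fillPoly(np.zeros(big.shape,np.uint8),[np.round(u).astype(int)],1)>0
        return 1-(m&big).sum()/(m|big).sum()
    best=min((minimize(f,[p0[0],p0[1],p0[2]+d],method='Nelder-Mead',options=dict(initial_simplex=np.array([[p0[0]+a,p0[1]+b,p0[2]+d+e] for a,b,e in((0,0,0),(.01,0,0),(0,.01,0),(0,0,.08))]))) for d in(-.08,0,.08)),key=lambda r:r.fun)
    return best.x,best.fun
E
python3 - <<'E'
from fit import *
im=cv2.imread('pics/s10.png')
m,c,st=corners('s10',im,(.5,-.09)); print(c,st); print('side',fit('s10',m,(.5,-.09,-.08)))
w=cv2.imread('pics/w10.png'); h=cv2.medianBlur(w,5); h=cv2.cvtColor(h,cv2.COLOR_BGR2HSV).astype(int)
for v in range(106,236,8):
    r=np.where((h[v,195:280,0]>=13))[0]+195
    if len(r): print(v,r.min(),r.max(),len(r), atz('w10',r.min()-.5,v,.025,True)[:2].round(4),atz('w10',r.max()+.5,v,.025,True)[:2].round(4))
E
```

```text
[233.90361446 198.12048193] [215 190  36  17 332]
side (array([ 0.50414379, -0.0899592 , -0.0548081 ]), np.float64(0.10690881857330092))
106 214 241 28 [ 0.3249 -0.0916] [ 0.3277 -0.0713]
114 213 244 32 [ 0.3307 -0.0931] [ 0.3338 -0.0699]
122 214 243 30 [ 0.3366 -0.0931] [ 0.3395 -0.0713]
130 215 245 31 [ 0.3426 -0.0932] [ 0.3455 -0.0706]
138 216 245 30 [ 0.3485 -0.0932] [ 0.3514 -0.0713]
146 216 246 31 [ 0.3544 -0.0941] [ 0.3573 -0.0713]
154 217 246 30 [ 0.3605 -0.0941] [ 0.3632 -0.072 ]
162 217 247 31 [ 0.3664 -0.095 ] [ 0.3693 -0.072 ]
170 218 248 31 [ 0.3726 -0.0951] [ 0.3754 -0.072 ]
178 218 248 31 [ 0.3786 -0.096 ] [ 0.3815 -0.0728]
186 220 249 30 [ 0.385  -0.0954] [ 0.3877 -0.0728]
194 220 250 31 [ 0.3912 -0.0964] [ 0.394  -0.0728]
202 220 251 32 [ 0.3976 -0.0973] [ 0.4004 -0.0728]
210 222 251 30 [ 0.4042 -0.0968] [ 0.4069 -0.0736]
218 222 251 30 [ 0.4107 -0.0978] [ 0.4134 -0.0744]
226 225 251 27 [ 0.4177 -0.0964] [ 0.4201 -0.0752]
234 197 244 16 [ 0.4222 -0.1202] [ 0.4263 -0.0816]
```

Spatula pose is origin (0.504, −0.090), yaw −0.057; the blade and handle fits agree and the handle width reads 23–24 mm. I'll grip it near the front of the handle.

```bash
python3 -c "
from h import *
plan(.4042,-.085,.004,np.pi-.057)"
```

```text
p [ 0.4057 -0.0714  0.0801] yaw 3.0226 tilt 0.0022 w 0.0866 gf 0.0 ft [-0.6 -1.2  0.4] t 24.15
twist -0.62 shift [ 0.02 -0.45  2.54]
```

Emit:
play_rows --steps '[1,0,0,0,-0.62,1,0,-0.45,0,0,1,0,0,0.5,0,1,0,0,0.8,0,1,0,0,0.7,0,1,0,0,0.35,0,1,0,0,0.17,0,1,0,0,0,0,1,0,0,0,0,-1,0,0,0,0]'

```text
time: 25.15
position: [0.4059, -0.0853, 0.006]
tool_rot: [0.028, 1.0, -0.0, 0.001]
ft_force: [-0.0, 0.3, -0.2]
grip_width: 0.0842
grip_force: 0.0
```

Emit:
play_rows --steps '[-1,0,0,0,0,-1,0,0,0,0,-1,0,0,0,0,-1,0,0,0,0,-1,0,0,0,0,-1,0,0,0,0,-1,0,0,0,0,-1,0,0,0,0,-1,0,0,0,0,-1,0,0,0,0]' --grip_force 60

```text
time: 26.15
position: [0.4055, -0.0851, 0.0053]
tool_rot: [0.028, 1.0, 0.0, -0.0]
ft_force: [-0.9, -0.8, -0.5]
grip_width: 0.0235
grip_force: 60.0
```

Emit:
play_rows --steps '[-1,0,0,-0.2,0,-1,0,0,-0.4,0,-1,0,0,-0.6,0,-1,0,0,-0.6,0,-1,0,0,-0.2,0,-1,0,0,0,0,-1,0,0,0,0,-1,0,0,0,0,-1,0,0,0,0,-1,0,0,0,0]'

```text
time: 27.15
position: [0.4052, -0.085, 0.0648]
tool_rot: [0.028, 1.0, 0.0, -0.001]
ft_force: [-0.1, 0.7, -1.0]
grip_width: 0.0232
grip_force: 60.0
```

```bash
python3 -c "
from fit import *
plan(.381,.060,.06,np.pi-.118)
im=snap('side','s11'); w=snap('wrist','w11')
m,c,st=corners('s11',im,(.5,-.05)); print(c,st)
for z in(.05,.06,.07): print(z,fit('s11',m,(.5,-.09,-.06),z))
"
```

```text
p [ 0.4052 -0.085   0.0648] yaw 3.0848 tilt 0.0013 w 0.0232 gf 59.99 ft [-0.1  0.7 -1. ] t 27.15
twist 0.61 shift [1.37 4.71 0.16]
[234.31391586 184.6407767 ] [216 178  35  15 309]
0.05 (array([ 0.50946536, -0.07584928, -0.04987149]), np.float64(0.14105659648445046))
0.06 (array([ 0.50469971, -0.08861291, -0.0517866 ]), np.float64(0.1306728137156029))
0.07 (array([ 0.49846938, -0.101929  , -0.0504063 ]), np.float64(0.123184250764526))
```

Emit:
play_rows --steps '[-1,0,0,0,0.61,-1,0.2,0.6,0,0,-1,0.25,0.8,0,0,-1,0.25,0.8,0,0,-1,0.25,0.8,0,0,-1,0.2,0.8,0,0,-1,0.12,0.6,0,0,-1,0.1,0.31,0,0,-1,0,0,0,0,-1,0,0,0,0]'

```text
time: 28.25
position: [0.3817, 0.0597, 0.0653]
tool_rot: [0.059, 0.998, -0.0, 0.0]
ft_force: [-0.5, -0.3, -1.4]
grip_width: 0.0238
grip_force: 60.0
```

```bash
python3 -c "
from fit import *
plan(.381,.060,.0155,np.pi-.118)
print('face side',atz('side0',384/1.5625,264/1.5625,.028))
w=snap('wrist','w12'); im=snap('side','s12')
m,c,st=corners('s12',im,(.48,.1)); print(c,st)
print(fit('s12',m,(.48,.05,-.118),.0615))
# handle yaw check
h=cv2.cvtColor(cv2.medianBlur(w,5),cv2.COLOR_BGR2HSV).astype(int)
for v in range(110,200,20):
    r=np.where(h[v,195:320,0]>=13)[0]+195
    if len(r): print(v,r.min(),r.max(),len(r))
# face dial centroid in side view: pale pixels near projection
q=proj('s12',[.606,.038,.028])[0]; print(q)
g=cv2.cvtColor(im,cv2.COLOR_BGR2HSV).astype(int)
x,y=map(int,q)
for v in range(y-10,y+12,2): print(v,[tuple(int(k) for k in g[v,u][1:]) for u in range(x-22,x+23,4)])
"
```

```text
p [0.3817 0.0597 0.0653] yaw 3.0242 tilt 0.0005 w 0.0238 gf 59.99 ft [-0.5 -0.3 -1.4] t 28.25
twist 0.01 shift [0.02 0.01 1.66]
face side [0.6049417  0.03248891 0.028     ]
[212.44485294 167.06985294] [193 161  36  13 272]
(array([ 0.47909291,  0.04992958, -0.11523084]), np.float64(0.10577580314422419))
110 231 277 47
130 231 277 47
150 231 277 47
170 232 277 46
190 232 276 45
[245.40773366 168.21587105]
158 [(155, 117), (155, 117), (153, 108), (150, 114), (157, 114), (157, 114), (154, 116), (155, 112), (157, 117), (157, 112), (157, 115), (154, 121)]
160 [(110, 123), (157, 120), (153, 112), (154, 114), (154, 141), (153, 152), (152, 166), (154, 154), (143, 134), (114, 194), (119, 131), (153, 125)]
162 [(31, 180), (163, 114), (153, 113), (153, 165), (149, 170), (137, 181), (134, 185), (147, 175), (152, 170), (123, 153), (139, 119), (151, 118)]
164 [(35, 175), (160, 110), (151, 172), (149, 186), (127, 154), (113, 204), (114, 205), (110, 209), (154, 164), (152, 168), (133, 123), (151, 118)]
166 [(36, 175), (52, 181), (147, 186), (118, 190), (108, 215), (111, 212), (113, 212), (116, 203),
[... 233 characters left out ...]
), (110, 207), (114, 201), (111, 204), (112, 207), (111, 209), (116, 196), (150, 175), (114, 202), (157, 114)]
172 [(164, 106), (147, 78), (149, 181), (147, 172), (111, 202), (112, 200), (112, 200), (129, 156), (141, 185), (149, 176), (119, 182), (159, 112)]
174 [(152, 116), (152, 72), (160, 131), (148, 178), (141, 174), (113, 201), (124, 171), (138, 186), (150, 175), (160, 110), (111, 216), (108, 222)]
176 [(154, 103), (148, 74), (125, 114), (157, 112), (151, 176), (148, 186), (150, 182), (148, 178), (154, 152), (108, 227), (107, 215), (130, 112)]
178 [(154, 104), (154, 109), (132, 93), (130, 96), (158, 116), (159, 128), (158, 110), (158, 95), (137, 112), (129, 119), (125, 126), (124, 125)]
```

Everything agrees to within a few mm. I'll go down, slide in under the face and check before lifting.

Emit:
play_rows --steps '[-1,0,0,0.4,0,-1,0,0,0.6,0,-1,0,0,0.4,0,-1,0,0,0.26,0,-1,0,0,0,0,-1,0,0,0,0,-1,-0.3,0,0,0,-1,-0.4,0,0,0,-1,-0.4,0,0,0,-1,0,0,0,0]'

```text
time: 29.35
position: [0.4186, 0.0554, 0.016]
tool_rot: [0.059, 0.998, -0.0, 0.003]
ft_force: [0.1, -0.0, -2.3]
grip_width: 0.0235
grip_force: 60.0
```

Emit:
play_rows --steps '[-1,-0.3,0,0,0,-1,-0.4,0,0,0,-1,-0.4,0,0,0,-1,-0.4,0,0,0,-1,-0.4,0,0,0,-1,-0.4,0,0,0,-1,-0.4,0,0,0,-1,-0.3,0,0,0,-1,-0.1,0,0,0,-1,0,0,0,0]'

```text
time: 30.35
position: [0.5067, 0.0451, 0.0154]
tool_rot: [0.059, 0.998, -0.0, -0.0]
ft_force: [0.0, 0.1, -1.4]
grip_width: 0.0232
grip_force: 60.0
```

```bash
python3 -c "
from fit import *
# target tool: face centre minus .099 along axis
c,s=np.cos(-.118),np.sin(-.118)
plan(.605-.099*c,.0345-.099*s,.0155,np.pi-.118)
im=snap('side','s13')
d=cv2.absdiff(im,cv2.imread('pics/s12.png')).max(2)
x,y=map(int,proj('s13',[.606,.038,.028])[0]); print(d[y-8:y+8,x-12:x+16].mean())
"
```

```text
p [0.5067 0.0451 0.0154] yaw 3.0238 tilt 0.0 w 0.0232 gf 59.99 ft [ 0.   0.1 -1.4] t 30.35
twist 0.0 shift [ 0.01  0.03 -0.  ]
31.814732142857142
```

Emit:
play_rows --steps '[-1,0,0,-0.15,0,-1,0,0,-0.05,0,-1,0,0,-0.05,0,-1,0,0,-0.05,0,-1,0,0,-0.05,0,-1,0,0,-0.1,0,-1,0,0,-0.15,0,-1,0,0,-0.2,0,-1,0,0,-0.2,0,-1,0,0,-0.1,0]'

```text
time: 31.4
position: [0.5068, 0.0451, 0.0494]
tool_rot: [0.059, 0.998, -0.0, 0.001]
ft_force: [-0.3, -0.2, -2.0]
grip_width: 0.0237
grip_force: 60.0
```

Emit:
play_rows --steps '[-1,0,0,-0.1,0,-1,0,0,-0.2,0,-1,0,0,-0.25,0,-1,0,0,-0.25,0,-1,0,0,-0.2,0,-1,0,0,-0.1,0,-1,0,0,0,0,-1,0,0,0,0,-1,0,0,0,0,-1,0,0,0,0]'

```text
time: 32.4
position: [0.5062, 0.0452, 0.0812]
tool_rot: [0.059, 0.998, 0.0, -0.0]
ft_force: [-0.2, -0.3, -2.4]
grip_width: 0.024
grip_force: 60.0
```

```bash
python3 -c "
from fit import *
plan(.5067,.0451,.13,np.pi-.118)
fs=[]
for i in range(6):
    o=robot.get_obs(); 
im=snap('side','s14'); t=snap('top','t14')
for nm,I in(('s14',im),('t14',t)):
  h=cv2.cvtColor(I,cv2.COLOR_BGR2HSV).astype(int)
  q=proj(nm,[.606,.038,.08])[0]; x,y=map(int,q); print(nm,q)
  m=((h[:,:,1]<128)&(h[:,:,2]>178)).astype(np.uint8); m=cv2.morphologyEx(m,cv2.MORPH_OPEN,np.ones((2,2)))
  N,l,st,ce=cv2.connectedComponentsWithStats(m)
  for i in range(1,N):
    if st[i,4]>20 and np.hypot(*(ce[i]-q))<40: print(st[i],ce[i].round(1),atz(nm,*ce[i],.075).round(4))
"
```

```text
p [0.5062 0.0452 0.0812] yaw 3.0238 tilt 0.0008 w 0.024 gf 59.99 ft [-0.2 -0.3 -2.4] t 32.4
twist 0.0 shift [-0.02 -0.   -1.63]
s14 [245.29226436 156.64480805]
[238 150  23  11 150] [249.1 154.9] [0.6283 0.0514 0.075 ]
[257 167  16  12  67] [264.1 173.5] [ 0.6201 -0.092   0.075 ]
t14 [200.66962325 165.66202748]
[217 149   7  11  50] [220.7 153.7] [ 0.6509 -0.0337  0.075 ]
[189 151  26  23 454] [201.7 162.1] [0.6201 0.0352 0.075 ]
[166 174  28  12 236] [179.6 179.7] [0.5559 0.1141 0.075 ]
```

```bash
python3 -c "
from fit import *
for z in(.078,.086): print(z,atz('s14',249.1,154.9,z),atz('t14',201.7,162.1,z))
for nm,z in(('side0',.028),('top0',.028)):
  h=cv2.cvtColor(cv2.imread('pics/'+nm+'.png'),cv2.COLOR_BGR2HSV).astype(int); q=proj(nm,[.606,.036,.028])[0]
  m=((h[:,:,1]<128)&(h[:,:,2]>178)).astype(np.uint8); m=cv2.morphologyEx(m,cv2.MORPH_OPEN,np.ones((2,2)))
  N,l,st,ce=cv2.connectedComponentsWithStats(m)
  for i in range(1,N):
    if st[i,4]>20 and np.hypot(*(ce[i]-q))<15: print(nm,st[i],ce[i].round(1),atz(nm,*ce[i],z).round(4))
h=cv2.cvtColor(cv2.imread('pics/t14.png'),cv2.COLOR_BGR2HSV).astype(int)
np.set_printoptions(linewidth=250)
print(h[148:178,185:220,1])
"
```

```text
0.078 [0.62620351 0.04675284 0.078     ] [0.61941193 0.03472507 0.078     ]
0.086 [0.62033321 0.03430928 0.086     ] [0.61791028 0.03356063 0.086     ]
side0 [235 164  23  12 156] [246.4 169.1] [0.6066 0.0303 0.028 ]
top0 [192 157  24  25 461] [203.5 169.1] [0.602  0.0348 0.028 ]
[[183 188 191 ... 187 171 124]
 [189 186 183 ... 174 159 102]
 [191 188 182 ... 135 133  95]
 ...
 [ 10  12   9 ... 152 130 150]
 [ 10  12  14 ... 137 115 147]
 [ 12  11  12 ... 122 103 144]]
```

The face is carried. The side and top rays agree at (0.619, 0.034) with top at z≈0.087, so it is level; the cranked neck pushed it about 14 mm forward on the blade. I'll carry it gently to the rack.

Emit:
play_rows --steps '[-1,0,0,-0.1,0,-1,0,0,-0.2,0,-1,0,0,-0.25,-0.1,-1,0,0,-0.25,-0.15,-1,0,0,-0.25,-0.17,-1,0,0,-0.25,-0.15,-1,0,0,-0.2,-0.1,-1,0,0,-0.1,0,-1,0,0,0,0,-1,0,0,0,0]'

```text
time: 33.5
position: [0.5063, 0.0452, 0.1295]
tool_rot: [0.025, 1.0, 0.0, -0.0]
ft_force: [0.7, -0.7, -1.8]
grip_width: 0.0235
grip_force: 60.0
```

```bash
cat > face.py <<'E'
from fit import *
def dial(tag,g,z):
    out=[]
    for cam in('side','top'):
        I=snap(cam,cam+tag); h=cv2.cvtColor(I,cv2.COLOR_BGR2HSV).astype(int); nm=cam+tag
        q=proj(nm,[*g,z])[0]
        m=((h[:,:,1]<128)&(h[:,:,2]>178)).astype(np.uint8); m=cv2.morphologyEx(m,cv2.MORPH_OPEN,np.ones((2,2)))
        N,l,st,ce=cv2.connectedComponentsWithStats(m)
        for i in range(1,N):
            if st[i,4]>60 and np.hypot(*(ce[i]-q))<14: print(nm,st[i],atz(nm,*ce[i],z).round(4))
E
python3 -c "
from face import *
dial('15',(.619,.040),.136)
plan(.4186,.3308,.13,np.pi-.051)"
```

```text
side15 [238 138  23  11 149] [0.6188 0.0382 0.136 ]
top15 [185 148  26  23 466] [0.6195 0.0405 0.136 ]
p [0.5061 0.0452 0.1292] yaw 3.0908 tilt 0.0008 w 0.0235 gf 59.99 ft [-0.4  0.3 -2.3] t 33.6
twist 0.0 shift [ 3.4   9.36 -0.03]
```

Emit:
play_rows --steps '[-1,0.04,0.1,0,0,-1,0.09,0.25,0,0,-1,0.14,0.4,0,0,-1,0.2,0.55,0,0,-1,0.22,0.6,0,0,-1,0.22,0.6,0,0,-1,0.22,0.6,0,0,-1,0.22,0.6,0,0,-1,0.22,0.6,0,0,-1,0.22,0.6,0,0]'

```text
time: 34.6
position: [0.4591, 0.1964, 0.1295]
tool_rot: [0.025, 1.0, 0.0, -0.0]
ft_force: [0.2, 0.3, -2.7]
grip_width: 0.0232
grip_force: 60.0
```

Emit:
play_rows --steps '[-1,0.22,0.6,0,0,-1,0.22,0.6,0,0,-1,0.22,0.6,0,0,-1,0.22,0.6,0,0,-1,0.22,0.6,0,0,-1,0.2,0.55,0,0,-1,0.14,0.4,0,0,-1,0.1,0.3,0,0,-1,0.05,0.15,0,0,-1,0.03,0.1,0,0]'

```text
time: 35.6
position: [0.4184, 0.3322, 0.1295]
tool_rot: [0.025, 1.0, -0.0, -0.0]
ft_force: [-0.2, -0.2, -2.0]
grip_width: 0.0236
grip_force: 60.0
```

Emit:
play_rows --steps '[-1,0,0,0,0,-1,0,0,0,0,-1,0,0,0,0,-1,0,0,0,0,-1,0,0,0,0,-1,0,0,0,0,-1,0,0,0,0,-1,0,0,0,0,-1,0,0,0,0,-1,0,0,0,0]'

```text
time: 36.6
position: [0.4185, 0.332, 0.1295]
tool_rot: [0.025, 1.0, -0.0, -0.0]
ft_force: [-0.3, -1.0, -2.6]
grip_width: 0.0234
grip_force: 60.0
```

```bash
python3 -c "
from face import *
dial('16',(.532,.327),.136)
plan(.419,.3328,.0935,np.pi-.051)"
```

```text
side16 [193 114  18   9  96] [0.5332 0.3215 0.136 ]
top16 [100 173  27  26 516] [0.5273 0.3291 0.136 ]
p [0.4186 0.332  0.1295] yaw 3.0908 tilt 0.0 w 0.0235 gf 59.99 ft [ 0.5 -0.4 -1.9] t 36.7
twist 0.0 shift [-0.01  0.03  1.2 ]
```

Emit:
play_rows --steps '[-1,0,0,0.1,0,-1,0,0,0.2,0,-1,0,0,0.2,0,-1,0,0,0.2,0,-1,0,0,0.15,0,-1,0,0,0.1,0,-1,0,0,0.05,0,-1,0,0,0.03,0,-1,0,0,0.03,0,-1,0,0,0.03,0]'

```text
time: 37.7
position: [0.4187, 0.3321, 0.097]
tool_rot: [0.025, 1.0, 0.0, 0.0]
ft_force: [0.1, 1.0, -2.3]
grip_width: 0.0236
grip_force: 60.0
```

Emit:
play_rows --steps '[-1,0,0,0.03,0,-1,0,0,0.03,0,-1,0,0,0.03,0,-1,0,0,0.03,0,-1,0,0,0.03,0,-1,0,0,0.03,0,-1,0,0,0.03,0,-1,0,0,0.03,0,-1,0,0,0.03,0,-1,0,0,0.03,0]'

```text
time: 38.7
position: [0.4186, 0.332, 0.0878]
tool_rot: [0.025, 1.0, 0.0, -0.0]
ft_force: [0.3, 0.0, -1.1]
grip_width: 0.0235
grip_force: 60.0
```

Emit:
play_rows --steps '[-1,0,0,0.05,0,-1,0,0,0.05,0,-1,0,0,0.05,0,-1,0,0,0.05,0,-1,0,0,0,0,-1,0,0,0,0,-1,0,0,0,0,-1,0,0,0,0,-1,0,0,0,0,-1,0,0,0,0]'

```text
time: 39.7
position: [0.4186, 0.332, 0.0819]
tool_rot: [0.025, 1.0, 0.0, 0.0]
ft_force: [-0.1, -0.2, -1.6]
grip_width: 0.0232
grip_force: 60.0
```

```bash
python3 -c "
from face import *
dial('17',(.532,.327),.098)
plan(.419,.3328,.0935,np.pi-.051)"
```

```text
side17 [194 122  15  10 101] [0.5299 0.3222 0.098 ]
top17 [105 175  26  26 497] [0.5266 0.3284 0.098 ]
p [0.4186 0.332  0.0819] yaw 3.0908 tilt 0.0001 w 0.0237 gf 59.99 ft [ 0.3  0.7 -1.8] t 39.8
twist 0.0 shift [-0.01  0.03 -0.39]
```

The face rests on the rails; the tool now reads only the spatula's weight. I'll withdraw straight back.

Emit:
play_rows --steps '[-1,0.15,0,0,0,-1,0.3,0,0,0,-1,0.5,0,0,0,-1,0.7,0,0,0,-1,0.7,0,0,0,-1,0.7,0,0,0,-1,0.7,0,0,0,-1,0.7,0,0,0,-1,0.6,0,0,0,-1,0.4,0,0,0]'

```text
time: 40.8
position: [0.2527, 0.3397, 0.0819]
tool_rot: [0.025, 1.0, -0.001, -0.001]
ft_force: [-0.2, -0.3, -1.4]
grip_width: 0.0235
grip_force: 60.0
```

```bash
python3 -c "
from face import *
dial('18',(.532,.327),.098)
plan(.4,-.12,.0803,np.pi-.118)"
```

```text
side18 [194 122  15  10  99] [0.5306 0.3226 0.098 ]
top18 [105 175  26  25 483] [0.5268 0.3287 0.098 ]
p [0.2529 0.3397 0.0819] yaw 3.0928 tilt 0.0023 w 0.0233 gf 59.99 ft [ 0.2  0.6 -1.8] t 40.9
twist 0.69 shift [ -6.67 -14.64   0.05]
```

The face stayed put. I'll lay the spatula on the bare desk here.

Emit:
play_rows --steps '[-1,0,0,0.3,0,-1,0,0,0.5,0,-1,0,0,0.5,0,-1,0,0,0.5,0,-1,0,0,0.3,0,-1,0,0,0.2,0,-1,0,0,0.1,0,-1,0,0,0.05,0,-1,0,0,0.03,0,-1,0,0,0.02,0]'

```text
time: 41.9
position: [0.2555, 0.3405, 0.0071]
tool_rot: [0.025, 1.0, 0.0, 0.0]
ft_force: [-0.8, -0.1, -1.2]
grip_width: 0.0234
grip_force: 60.0
```

Emit:
play_rows --steps '[-1,0,0,0,0,-1,0,0,0,0,-1,0,0,0,0,1,0,0,0,0,1,0,0,0,0,1,0,0,0,0,1,0,0,0,0,1,0,0,0,0,1,0,0,0,0,1,0,0,0,0]'

```text
time: 42.9
position: [0.2553, 0.3403, 0.0068]
tool_rot: [0.025, 1.0, 0.0, 0.0]
ft_force: [-0.2, -0.1, -0.2]
grip_width: 0.0712
grip_force: 0.0
```

Emit:
play_rows --steps '[1,0,0,0,0,1,0,0,0,0,1,0,0,-0.3,0,1,0,0,-0.8,0,1,0,0,-1,0,1,0,0,-1,0,1,0,0,-1,0,1,0,0,-0.5,0,1,0,0,0,0,1,0,0,0,0]'

```text
time: 43.9
position: [0.2551, 0.3401, 0.1451]
tool_rot: [0.025, 1.0, 0.0, 0.0]
ft_force: [-0.2, 0.2, 0.1]
grip_width: 0.0869
grip_force: 0.0
```

```bash
python3 -c "
from face import *
dial('19',(.532,.327),.098)
plan(.4,-.12,.08,np.pi-.118)
nm='side19'; im=cv2.imread('pics/side19.png')
m,c,st=corners(nm,im,(.35,.335)); print(c,st); print(fit(nm,m,(.352,.335,-.05)))
t=cv2.imread('pics/top19.png'); m,c,st=corners('top19',t,(.35,.335)); print(c,st, atz('top19',*c,.002))
"
```

```text
side19 [194 122  15  10  99] [0.5306 0.3226 0.098 ]
top19 [105 175  26  25 485] [0.5268 0.3284 0.098 ]
p [0.2546 0.3397 0.1441] yaw 3.0907 tilt 0.0021 w 0.0871 gf 0.0 ft [-0.4  0.6 -0.4] t 44.0
twist 0.67 shift [ -6.62 -14.65   2.14]
[160.88038278 153.46889952] [143 148  33  12 209]
(array([ 0.35352528,  0.33689216, -0.04431718]), np.float64(0.13614395122313927))
[123.03111111 235.95555556] [114 223  19  30 450] [0.35365426 0.33682676 0.002     ]
```

Both cameras put the blade flat on the desk at (0.354, 0.337), and the face is about 5 mm from the rack centre. Handing in.

```bash
python3 -c "
from rig import robot
print(robot.hand_in())"
```

```text
the job is handed in; nothing more can be done
None
```

The clock face is resting on the rack's top tier, about 5 mm from the middle by the cameras. The spatula lies flat and right side up on the bare desk, let go. I handed the job in at about 44 s of the 72 s limit, and no verdict came back. I did not re-measure the tin, candlestick, knife or panel at the end, but no move was planned to touch them.

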